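# Seat the Easter cake at the banding machine and flip its start lever

### The job

Push the big red-cased cake along the bench until it sits snugly against both black rollers of the banding machine, then push the start lever on the grey pod over, away from the white dot to the green dot, so that it snaps across and stays there. Only push with the fingertips: do not lift or tip the cake, do not flip the lever before the cake is in place, and leave the small cake, the jar and the spatula where they are.

Things in the scene. Friction and masses are not known exactly. Their poses are not given: they have to be found in the camera images.
- cake: the cake to push: upright round loaf in a red paper case with a white glazed, sprinkled top; diameter 90 mm, straight side up to 74 mm, 95 mm high in all, about 0.35 kg, loose on the bench. Origin at the centre of its underside, z up (its yaw means nothing)
- bander: banding machine fixed to the bench: steel housing 112 mm high with a red paper reel on it, 144 mm high in all. Origin on the bench; its own +x points from the rollers into the machine (the cake approaches along +x). In this frame the housing spans x -45 to 115 mm, y -110 to 110 mm; a yellow bracket, top at 109 mm, reaches out over each roller to x -94 mm
- seat (a point): point on the bench where the centre of the cake's underside is when the cake touches both rollers: x -122, y 0 mm in the machine's frame, whose axes it shares. The rollers are black, fixed, upright, 40 mm in diameter, 101 mm high, at x -75, y -45 and 45 mm in the machine's frame
- pod: grey start pod fixed to the bench, 110 x 75 mm and 50 mm high, with a white dot at its -x end and a green dot at its +x end on top. Origin at the centre of its underside; the lever swings in its x-z plane, about a pivot along y at 54 mm above the bench over the origin
- lever_tip (a point): centre of the red ball, 26 mm in diameter, on the lever's end, 75 mm from the pivot. At first it leans over the white dot, 36 mm towards the pod's -x and 120 mm above the bench; flipped over it is 36 mm towards +x at the same height; 129 mm at the middle
- lever (a joint): lever angle in rad: 0 leaning to the white dot (start), 1.0 leaning to the green dot (flipped). A spring drives it away from the middle (0.5) to whichever end is nearer; pushed at the ball it resists with about 5 N at the ends, falling to none at the middle, then snaps over by itself
- small_cake: bystander, loose: small brown cake, 60 mm in diameter, 70 mm high; origin at the centre of its underside
- sprinkle_jar: bystander, loose: jar with yellow lid, 62 mm in diameter, 90 mm high; origin at the centre of its underside
- spatula: bystander, loose: spatula about 200 mm long lying flat along its own x; origin on its underside near its middle

How it is judged:
By the outcome, as a careful person would: the job done as asked, in the order asked, and still so for the second after the job is handed in, with the robot touching nothing.
It also fails if it takes over 59 s, if anything falls off the work surface, if the arm or the gripper's body presses on something with over 40 N, if the wrist force passes 120 N, or if a joint passes its speed limit or range.

### The arm

A 6-joint arm with a two-finger parallel gripper is mounted at the origin on the work surface. World frame = base frame: x ahead of the robot, y to its left, z up, the work surface at z = 0. Lengths are in m, angles in rad, forces in N, time in s.
With the tool pointing down it reaches from about 0.325 to 0.85 m from the base axis. Payload 4.4 kg.
Tool frame: the origin (TCP) lies between the finger pads; the fingertips stand 8 mm ahead of it and the grasp point (between the pads) lies 11 mm behind it; z points along the fingers, y is the direction in which the jaws open and shut (so a half turn about z gives the same grasp; the last joint's range is limited). The gripper opens to 94 mm and grips with 3 to 60 N. Pads are 16 mm wide; open, the fingers measure 119 mm over their backs; the gripper's body (75 mm by 177 mm) begins 78 mm behind the grasp point.
Start: joints at [-1.308, 0.207, 1.542, -0, 1.393, -0.15], TCP at [0.231, -0.526, 0.177] pointing down, gripper open.
Joint ranges: [-2.73, 2.73], [-0.86, 2.22], [0.23, 2.46], [-1.11, 4.25], [0.08, 2.63], [-2.82, 2.82]. Speed limits (rad/s): [2.79, 2.79, 3.14, 3.14, 3.14, 3.14].

### API

Orientations are given as a unit quaternion [w, x, y, z].
In Python, from rig import r gives the robot as it stands.
- The arm moves only by the tool send_rows, never from a script. Its argument "steps" is a list of rows, each a list of 3 entries, a list of its own where there are three numbers: the shift along the world's x, y, z in mm, then the turn, a rotation vector about the world's x, y, z in rad, then the closure in counts, from 0 (fully open) to 255 (shut). In form: [[[tx, ty, tz], [wx, wy, wz], hand], ...]. A call has 1 to 10 rows; each row is the pose to reach, as a shift and turn from the pose commanded when the call began; what a row does not reach only later rows make up. A row lasts 1/12 s, in which the tool goes at most 41.7 mm and 7.16 degrees, less where a joint would pass 70% of its speed; a pose out of reach is approached as far as the arm can. A call with a gripper value outside its range is refused whole. The fingers move at their own pace and stop on an object; "grip_force" is the grip in N (left out, the last holds). Time passes only in rows, so rows that repeat a pose let the fingers close. It gives the time, the measured TCP pose, the force and the opening at its end, in the units of the state.
- r.state(): the state, without advancing time (a new reading comes with each control period).
- r.read_camera(name): name is "scene" or "top" or "wrist"; returns the picture (420x560x3 uint8, blue, green, red); there is no depth.
- r.camera_model(name): a dict with "camera_matrix" (3x3 intrinsics, pixels), "R" (3x3) and "t" (3): a world point X has camera coordinates R X + t; the wrist camera has in their place "hand_eye" (4x4, takes a point from camera to tool coordinates, whose origin is the TCP and whose axes are the flange's). Camera axes: x right, y down, z forward; pixel columns grow to the right and rows downward; lengths in m; the calibration is good to about 2 mm. A picture is of the moment at which its call begins: read the wrist's pose just before it. camera_model takes no time and is no camera call.
- r.sign_off(): hands the job in, once; it reports no verdict.
The state is a dict: "time": time; "joint_pos": joint angles; "joint_velocities": joint speeds; "joint_efforts": joint torques, N m; "ee_pos": TCP position; "ee_rot": TCP orientation; "contact_force": force on the tool from outside, world axes, zero at the start; "ft_torque": the same for the moment, N m; "width": opening from 0.0 (shut) to 1.0 (fully open).
Only numpy, scipy, OpenCV 4.12 (cv2) and the standard library are available. Lean on these libraries where they do the work, as an engineer would, in place of code of your own. Each camera call takes 0.05 s, during which the arm holds its last target.

## Working session

There is one attempt and no reset: what is moved stays moved. The work goes in short steps, Python scripts to look and compute and a tool call to move; the robot and the scene stay as the last step left them, time stands still between calls to the robot, and variables do not carry over. Pictures are saved under pics/ and viewed, and the job is handed in when it is done.

Besides the shell and the picture viewer there is one more tool, called by a JSON object that holds its "method" and its "body". send_rows: Moves the arm, as the interface text tells. Its arguments: {"type":"object","properties":{"steps":{"type":"array","items":{"type":"array"}},"grip_force":{"type":"number"}},"required":["steps"]}

```bash
mkdir -p pics; ls
python3 - <<'E'
from rig import r
import cv2,json
s=r.state();print(s['time'],s['ee_pos'],s['ee_rot'],s['contact_force'],s['width'])
for n in ("scene","top"):
    im=r.read_camera(n);cv2.imwrite(f'pics/{n}0.png',im)
    m=r.camera_model(n);print(n,m)
print(r.camera_model('wrist'))
E
```

```text
pics
0.0 [ 0.23096326 -0.52563659  0.17590739] [-1.11265858e-03  9.78669029e-01  2.05440234e-01 -6.75043568e-05] [-0.10360777  0.52324162 -0.73149354] 0.9966789959329724
scene {'camera_matrix': array([[495.01004556,   0.        , 282.4816321 ],
       [  0.        , 495.01004556, 214.14091586],
       [  0.        ,   0.        ,   1.        ]]), 'R': array([[-0.61355017,  0.78965468, -0.00129452],
       [ 0.56918549,  0.44111133, -0.69386502],
       [-0.54734274, -0.42645782, -0.72010392]]), 't': array([ 0.36227453, -0.23071625,  1.45980194])}
top {'camera_matrix': array([[399.06593168,   0.        , 278.88205278],
       [  0.        , 399.06593168, 206.72239931],
       [  0.        ,   0.        ,   1.        ]]), 'R': array([[ 0.02751199, -0.99951421, -0.0146434 ],
       [-0.98067349, -0.02414892, -0.19415546],
       [ 0.19370751,  0.01970199, -0.98086147]]), 't': array([-0.03277282,  0.57865897,  0.85217389])}
{'camera_matrix': array([[374.33517923,   0.        , 275.63935362],
       [  0.        , 374.33517923, 209.26841673],
       [  0.        ,   0.        ,   1.        ]]), 'hand_eye': array([[ 9.38938536e-04, -9.70327519e-01, -2.41792523e-01,
         7.07217813e-02],
       [ 9.99999102e-01,  1.14230093e-03, -7.00883262e-04,
         1.34625257e-04],
       [ 9.56286140e-04, -2.41791648e-01,  9.70327720e-01,
        -2.07160728e-01],
       [ 0.00000000e+00,  0.00000000e+00,  0.00000000e+00,
         1.00000000e+00]])}
```

View pics/scene0.png

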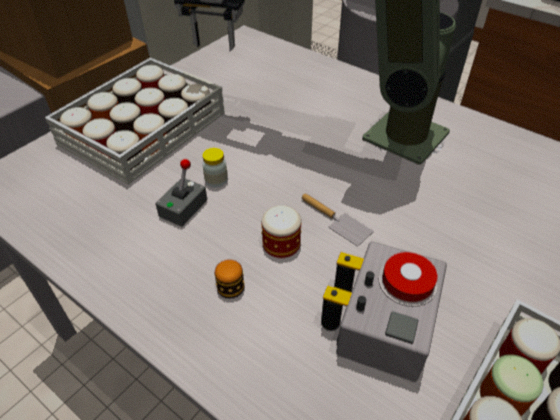

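View pics/top0.png

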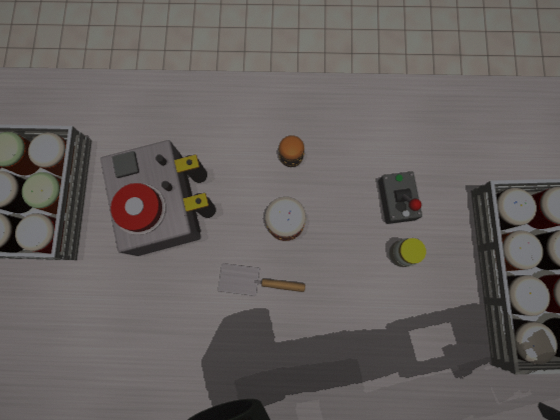

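The cake is at about (286,218) in the top view, the machine is on the left with its rollers at about (200,170) and (208,210), and the pod is at (402,197). I'll enlarge these areas.

Run:
```python
import cv2
t=cv2.imread('pics/top0.png')
cv2.imwrite('pics/a.png',cv2.resize(t[125:275,90:320],None,fx=3.4,fy=3.4,interpolation=cv2.INTER_CUBIC))
cv2.imwrite('pics/b.png',cv2.resize(t[155:275,360:450],None,fx=5,fy=5,interpolation=cv2.INTER_CUBIC))
s=cv2.imread('pics/scene0.png')
cv2.imwrite('pics/c.png',cv2.resize(s[190:370,200:460],None,fx=3,fy=3,interpolation=cv2.INTER_CUBIC))
cv2.imwrite('pics/d.png',cv2.resize(s[140:240,140:250],None,fx=5,fy=5,interpolation=cv2.INTER_CUBIC))
```

```text
(no output)
```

View pics/a.png

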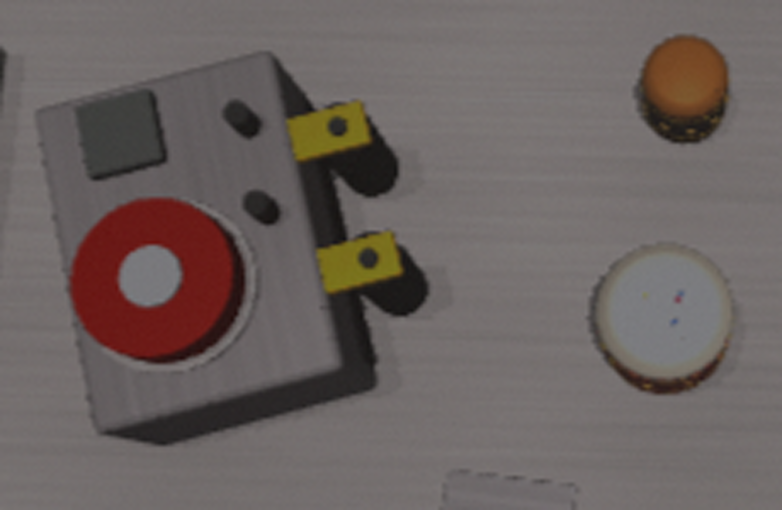

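View pics/b.png

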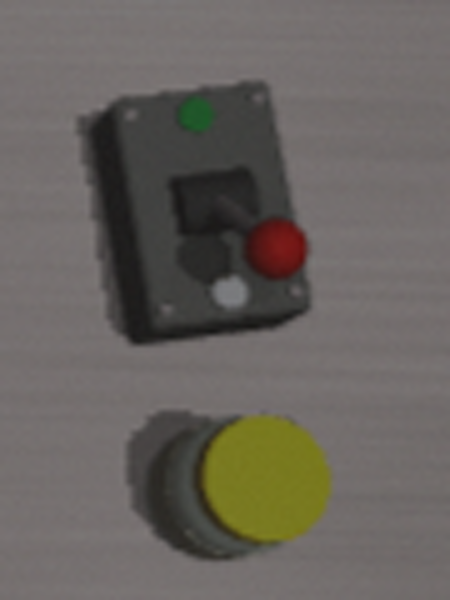

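View pics/c.png

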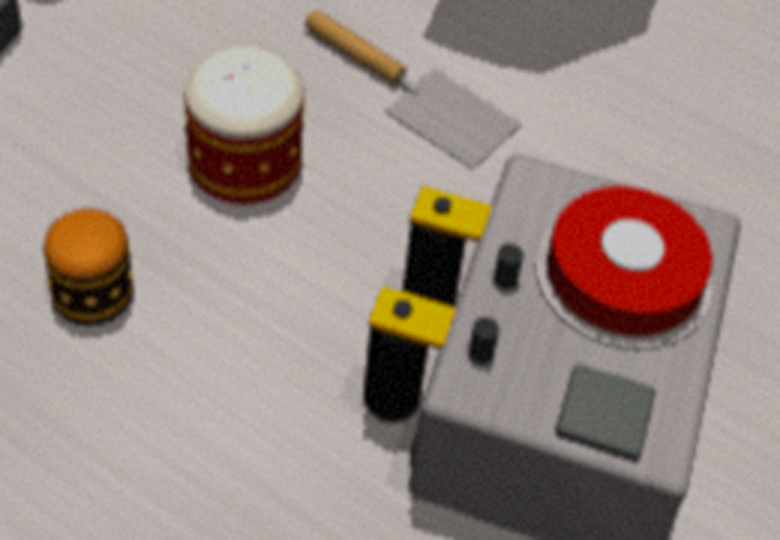

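View pics/d.png

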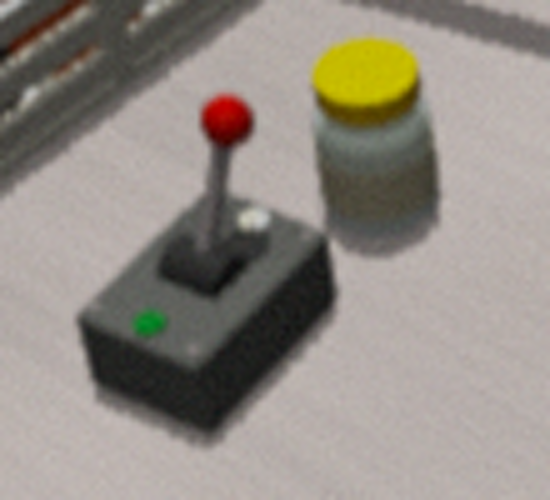

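```bash
cat > h.py <<'E'
import numpy as np
from rig import r
from scipy.optimize import least_squares
C={n:r.camera_model(n) for n in("scene","top")}
def proj(n,X):
    m=C[n];X=np.atleast_2d(X);c=X@np.array(m['R']).T+m['t'];p=c@np.array(m['camera_matrix']).T
    return p[:,:2]/p[:,2:]
crop={'a':('top',90,125,3.4),'b':('top',360,155,5),'c':('scene',200,190,3),'d':('scene',140,140,5)}
def px(c,u,v):
    n,a,b,f=crop[c];return n,np.array([a+(u+.5)/f-.5,b+(v+.5)/f-.5])
def fit_pose(pts,x0):
    def T(q,P):
        c,s=np.cos(q[2]),np.sin(q[2]);P=np.array(P)/1e3
        return np.array([q[0]+c*P[0]-s*P[1],q[1]+s*P[0]+c*P[1],P[2]])
    f=lambda q:np.concatenate([proj(px(c,*uv)[0],T(q,P))[0]-px(c,*uv)[1] for c,uv,P in pts])
    o=least_squares(f,x0,loss='soft_l1');print(np.round(o.x,4));print(np.round(f(o.x).reshape(-1,2),1).tolist());return o.x
def rings(x,y,rs):
    a=np.linspace(0,2*np.pi,120)
    return np.concatenate([np.c_[x+R*np.cos(a),y+R*np.sin(a),np.full(120,z)] for R,z in rs])
def fit_round(boxes,rs,x0):
    def f(q):
        e=[]
        for c,(l,t,R,b) in boxes:
            p=proj(crop[c][0],rings(q[0],q[1],rs));lo=px(c,l,t)[1];hi=px(c,R,b)[1]
            e+=list(p.min(0)-lo)+list(p.max(0)-hi)
        return np.array(e)
    o=least_squares(f,x0,loss='soft_l1');print(np.round(o.x,4),np.round(f(o.x),1).tolist());return o.x
E
python3 - <<'E'
from h import *
m=fit_pose([('a',(340,368),(-45,110,112)),('a',(268,52),(-45,-110,112)),('a',(38,112),(115,-110,112)),('a',(98,432),(115,110,112)),
('a',(363,102),(-94,-57,109)),('a',(338,126),(-75,-45,111)),('a',(368,258),(-75,45,111)),
('c',(515,155),(-45,110,112)),('c',(740,218),(115,110,112)),('c',(685,490),(115,-110,112)),('c',(420,405),(-45,-110,112)),('c',(442,205),(-75,45,111)),('c',(402,309),(-75,-45,111))],[.5,.3,1.57])
p=fit_pose([('b',(112,103),(55,37.5,50)),('b',(265,82),(55,-37.5,50)),('b',(310,310),(-55,-37.5,50)),('b',(151,330),(-55,37.5,50)),('b',(276,248),(-36,0,120)),
('d',(195,365),(55,37.5,50)),('d',(80,318),(55,-37.5,50)),('d',(330,243),(-55,37.5,50)),('d',(227,120),(-36,0,120))],[.5,-.3,0])
k=fit_round([('a',(592,242,733,393)),('c',(185,46,304,200))],[(.045,0),(.045,.074),(.035,.092),(.02,.095)],[.5,0])
sc=fit_round([('a',(642,35,728,142)),('c',(45,208,132,322))],[(.03,0),(.03,.055),(.02,.068)],[.6,0])
j=fit_round([('b',(147,413,331,560)),('d',(313,40,440,252))],[(.031,0),(.031,.065),(.027,.09)],[.4,-.3])
c,s=np.cos(m[2]),np.sin(m[2])
seat=np.array([m[0]-.122*c,m[1]-.122*s]);print('seat',seat,'dir',c,s)
d=seat-k;print('push',d,np.linalg.norm(d),np.arctan2(d[1],d[0]),'machine yaw',m[2])
print('ball',p[0]-.036*np.cos(p[2]),p[1]-.036*np.sin(p[2]))
for z,uv in(('handle',(305,287)),('blade',(219,293)),('b2',(222,265))):
    M=C['top'];K=np.array(M['camera_matrix']);R=np.array(M['R']);ray=R.T@np.linalg.inv(K)@[*uv,1];o=-R.T@M['t'];print(z,(o-ray*o[2]/ray[2])[:2])
E
```

```text
[0.599  0.2394 1.86  ]
[[1.6, 0.5], [1.3, -1.7], [-1.9, -1.2], [-1.5, 1.4], [0.4, 0.5], [0.3, 0.3], [0.5, 0.3], [-1.7, -2.0], [1.3, -1.1], [0.8, 2.2], [-0.5, 0.9], [0.0, 0.3], [0.1, 0.2]]
[ 0.6138 -0.2988  0.1505]
[[-0.6, -0.7], [0.8, -0.4], [0.9, 0.3], [0.0, 0.4], [-0.4, 0.5], [0.4, 1.5], [-1.5, -0.0], [0.5, -1.8], [0.3, 0.9]]
[ 0.5538 -0.0321] [1.0, 1.0, 0.0, 0.3, -0.1, 0.9, 0.1, 2.4]
[ 0.7203 -0.0436] [0.3, 1.2, 0.6, 0.9, -0.6, 1.6, 0.4, 1.7]
[ 0.4853 -0.3073] [-1.2, -0.1, 0.0, 0.2, -0.8, 0.0, -0.1, -1.6]
seat [0.63383659 0.12249043] dir -0.2852142976630581 0.9584637731331156
push [0.08004859 0.15462929] 0.17412063583252377 1.0931044444074316 machine yaw 1.8600263320532995
ball 0.5782402472240415 -0.3042247522452765
handle [ 0.40166348 -0.08252093]
blade [0.38246638 0.11714334]
b2 [0.44713144 0.11371599]
```

{"method": "send_rows", "body": {"steps": [[[263,434,0],[0,0,0.371],133],[[263,434,0],[0,0,0.371],133],[[263,434,0],[0,0,0.371],133],[[263,434,0],[0,0,0.371],133],[[263,434,0],[0,0,0.371],133],[[263,434,0],[0,0,0.371],133],[[263,434,0],[0,0,0.371],133],[[263,434,0],[0,0,0.371],133],[[263,434,0],[0,0,0.371],133],[[263,434,0],[0,0,0.371],133]], "grip_force": 20}}

```text
time: 0.93
ee_pos: [0.4475, -0.168, 0.1768]
ee_rot: [-0.0, 0.924, 0.382, -0.0]
contact_force: [1.6, -0.7, 0.8]
width: 0.478
```

{"method": "send_rows", "body": {"steps": [[[46,75,0],[0,0,0],133],[[46,75,0],[0,0,0],133],[[46,75,0],[0,0,0],133],[[46,75,-30],[0,0,0],133],[[46,75,-60],[0,0,0],133],[[46,75,-60],[0,0,0],133],[[46,75,-60],[0,0,0],133]]}}

```text
time: 1.52
ee_pos: [0.4909, -0.0947, 0.1152]
ee_rot: [-0.002, 0.924, 0.382, -0.002]
contact_force: [-0.3, 0.1, 0.4]
width: 0.477
```

Run:
```python
from h import *
import cv2
s=r.state();print(s['time'],s['ee_pos'],s['ee_rot'],s['contact_force'],s['width'])
cv2.imwrite('pics/w1.png',r.read_camera('wrist'));t=r.read_camera('top');cv2.imwrite('pics/t1.png',t)
# predicted cake bottom/top rim in wrist
from scipy.spatial.transform import Rotation as Ro
m=r.camera_model('wrist');q=s['ee_rot'];R=Ro.from_quat([q[1],q[2],q[3],q[0]]).as_matrix()
H=np.array(m['hand_eye']);im=cv2.imread('pics/w1.png')
X=rings(.5538,-.0321,[(.045,0),(.045,.074)])
P=((X-s['ee_pos'])@R-H[:3,3])@H[:3,:3];p=P@np.array(m['camera_matrix']).T;p=p[:,:2]/p[:,2:]
for u,v in p: cv2.circle(im,(int(round(u)),int(round(v))),1,(0,255,0),-1)
cv2.imwrite('pics/w1o.png',im)
```

```text
1.5167 [ 0.49088378 -0.09465813  0.1152127 ] [-0.00185383  0.92402571  0.38232014 -0.00208812] [-0.31982938  0.12111483  0.41924357] 0.47716691531358324
```

View pics/w1o.png

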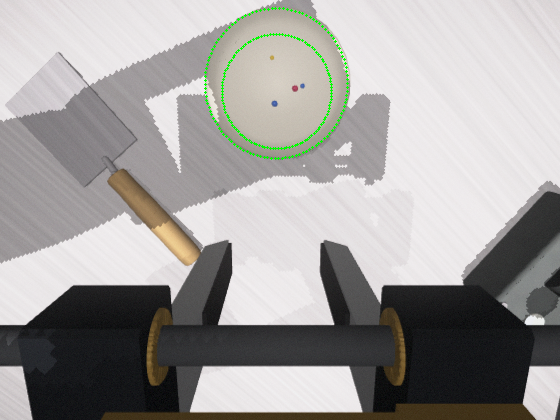

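The wrist view puts the cake rim where I estimated it, centred at about (278,84). The spatula handle ends near (192,262), close to the left finger, so I'll check that clearance.

Run:
```python
from h import *
from scipy.spatial.transform import Rotation as Ro
m=r.camera_model('wrist');H=np.array(m['hand_eye']);K=np.array(m['camera_matrix'])
R=Ro.from_quat([0.92402571,0.38232014,-0.00208812,-0.00185383]).as_matrix();e=np.array([0.49088378,-0.09465813,0.1152127])
o=R@H[:3,3]+e
for uv in((188,264),(200,256)):
  for z in(0,.015):
    d=R@H[:3,:3]@np.linalg.inv(K)@[*uv,1];X=o+d*(z-o[2])/d[2];print(uv,z,X.round(4),'tool xy',((X-e)@R).round(4))
# finger tips tool y,x -> outer backs
```

```text
(188, 264) 0 [ 0.3895 -0.0811  0.    ] tool xy [-0.0619 -0.0806  0.1158]
(188, 264) 0.015 [ 0.3967 -0.0795  0.015 ] tool xy [-0.0557 -0.0768  0.1007]
(200, 256) 0 [ 0.4032 -0.0837  0.    ] tool xy [-0.054  -0.0691  0.1157]
(200, 256) 0.015 [ 0.4097 -0.0819  0.015 ] tool xy [-0.0482 -0.0659  0.1007]
```

{"method": "send_rows", "body": {"steps": [[[0,0,-40],[0,0,0],133],[[0,0,-70],[0,0,0],133],[[0,0,-82],[0,0,0],133],[[5,5,-82],[0,0,0],133],[[10,10,-82],[0,0,0],133],[[15,15,-82],[0,0,0],133],[[20,20,-82],[0,0,0],133],[[24,24,-82],[0,0,0],133],[[27,27,-82],[0,0,0],133],[[30,30,-82],[0,0,0],133]]}}

```text
time: 2.45
ee_pos: [0.5226, -0.0655, 0.0358]
ee_rot: [0.0, 0.924, 0.383, -0.001]
contact_force: [-5.0, -2.8, 4.8]
width: 0.478
```

{"method": "send_rows", "body": {"steps": [[[4,4,0],[0,0,0],133],[[8,8,0],[0,0,0],133],[[12,12,0],[0,0,0],133],[[16,16,0],[0,0,0],133],[[20,20,0],[0,0,0],133],[[24,24,0],[0,0,0],133],[[28,28,0],[0,0,0],133],[[32,32,0],[0,0,0],133],[[36,36,0],[0,0,0],133],[[40,40,0],[0,0,0],133]]}}

```text
time: 3.28
ee_pos: [0.5624, -0.0263, 0.0357]
ee_rot: [0.001, 0.924, 0.383, -0.002]
contact_force: [-4.3, -4.1, 4.3]
width: 0.478
```

Run:
```python
from h import *
import cv2
s=r.state();print(s['time'],s['ee_pos'],s['ee_rot'],s['contact_force'],s['width'])
a=cv2.resize(r.read_camera('wrist'),None,fx=.7,fy=.7);b=r.read_camera('top')[60:354,60:452];cv2.imwrite('pics/m2.png',np.hstack([a,b]))
```

```text
3.2833 [ 0.5624294  -0.02634353  0.03567486] [ 8.42171898e-04  9.23902474e-01  3.82623918e-01 -1.56419591e-03] [-4.28536533 -4.05344555  4.31444563] 0.47768661153361797
```

View pics/m2.png

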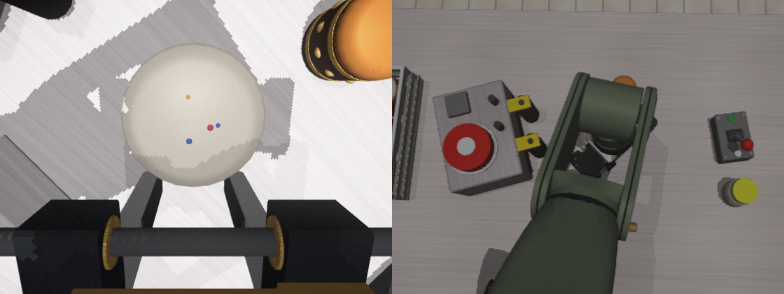

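The cake sits centred between the fingertips. I'll continue the first leg.

{"method": "send_rows", "body": {"steps": [[[5,5,0],[0,0,0],133],[[11,11,0],[0,0,0],133],[[17,17,0],[0,0,0],133],[[23,23,0],[0,0,0],133],[[29,29,0],[0,0,0],133],[[35,36,0],[0,0,0],133],[[41,42,0],[0,0,0],133],[[47,48,0],[0,0,0],133],[[51,53,0],[0,0,0],133],[[54,57,0],[0,0,0],133]]}}

```text
time: 4.22
ee_pos: [0.6169, 0.0309, 0.0355]
ee_rot: [0.001, 0.924, 0.382, -0.001]
contact_force: [-4.1, -4.1, 4.7]
width: 0.478
```

{"method": "send_rows", "body": {"steps": [[[-5,-5,0],[0,0,0],133],[[-15,-15,0],[0,0,0],133],[[-30,-30,0],[0,0,0],133],[[-40,-40,0],[0,0,0],133],[[-40,-40,0],[0,0,0],133]]}}

```text
time: 4.63
ee_pos: [0.5748, -0.0092, 0.0344]
ee_rot: [-0.001, 0.924, 0.381, -0.001]
contact_force: [-0.2, 0.0, -1.3]
width: 0.478
```

```bash
cat >> h.py <<'E'
from scipy.spatial.transform import Rotation as Ro
import cv2
def wrist(name,x,y,rs=[(.045,.0),(.045,.074)],extra=None):
    s=r.state();print(s['time'],s['ee_pos'].round(4),s['ee_rot'].round(4),s['contact_force'].round(1),s['width'])
    im=r.read_camera('wrist');cv2.imwrite(f'pics/{name}raw.png',im)
    m=r.camera_model('wrist');q=s['ee_rot'];R=Ro.from_quat([q[1],q[2],q[3],q[0]]).as_matrix();H=np.array(m['hand_eye'])
    X=rings(x,y,rs)
    if extra is not None:X=np.r_[X,extra]
    P=((X-s['ee_pos'])@R-H[:3,3])@H[:3,:3];p=P@np.array(m['camera_matrix']).T;p=p[:,:2]/p[:,2:]
    for u,v in p:
        if abs(u)<900 and abs(v)<900: cv2.circle(im,(int(round(u)),int(round(v))),1,(0,255,0),-1)
    cv2.imwrite(f'pics/{name}.png',im)
E
python3 - <<'E'
from h import *
m=np.array([.599,.2394,1.86]);c,s=np.cos(m[2]),np.sin(m[2])
ro=[m[:2]+[-.075*c-y*s,-.075*s+y*c] for y in(-.045,.045)];print(ro)
ex=np.concatenate([rings(a,b,[(.02,0),(.02,.101)]) for a,b in ro])
wrist('w3',.651,.065,extra=ex)
b=r.read_camera('scene');cv2.imwrite('pics/s3.png',cv2.resize(b[150:370,180:460],None,fx=2.5,fy=2.5))
E
```

```text
[array([0.66352039, 0.18034816]), array([0.57725797, 0.15468115])]
4.6333 [ 0.5748 -0.0092  0.0344] [-7.000e-04  9.244e-01  3.814e-01 -8.000e-04] [-0.2  0.  -1.3] 0.4782385580747796
```

View pics/w3.png

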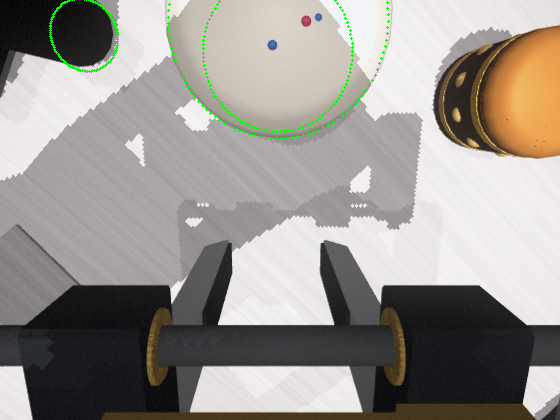

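View pics/s3.png

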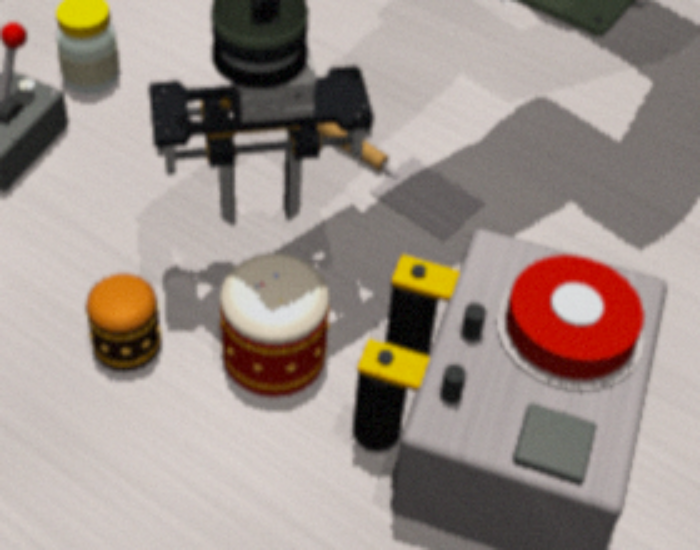

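The overlay confirms the cake at (0.651, 0.065). Next I'll lift, turn to the machine's heading, and come down 17 mm behind the cake. The small cake stands further back, about 23 mm clear of the right finger.

{"method": "send_rows", "body": {"steps": [[[0,0,40],[0,0,0],133],[[0,0,80],[0,0,0],133],[[0,0,120],[0,0,0.1],133],[[30,4,120],[0,0,0.22],133],[[60,8,120],[0,0,0.34],133],[[94,13,120],[0,0,0.46],133],[[94,13,120],[0,0,0.58],133],[[94,13,120],[0,0,0.7],133],[[94,13,120],[0,0,0.82],133],[[94,13,120],[0,0,0.94],133]]}}

```text
time: 5.57
ee_pos: [0.6721, 0.0061, 0.1546]
ee_rot: [-0.0, 0.648, 0.762, 0.001]
contact_force: [-0.3, -0.1, -0.0]
width: 0.481
```

{"method": "send_rows", "body": {"steps": [[[0,0,0],[0,0,0.12],133],[[0,0,0],[0,0,0.137],133],[[0,0,0],[0,0,0.137],133]]}}

```text
time: 5.82
ee_pos: [0.6717, 0.0057, 0.1549]
ee_rot: [0.0, 0.598, 0.802, 0.0]
contact_force: [-0.3, -0.2, 1.3]
width: 0.474
```

Run:
```python
from h import *
ex=np.concatenate([rings(a,b,[(.02,0),(.02,.101)]) for a,b in ((.6635,.1803),(.5773,.1547))])
wrist('w4',.651,.065,extra=ex)
s=r.state();q=s['ee_rot'];print('heading',2*np.arctan2(q[2],q[1]))
```

```text
5.8167 [0.6717 0.0057 0.1549] [0.000e+00 5.977e-01 8.018e-01 4.000e-04] [-0.3 -0.2  1.3] 0.4743817464881129
heading 1.8597849783920728
```

View pics/w4.png

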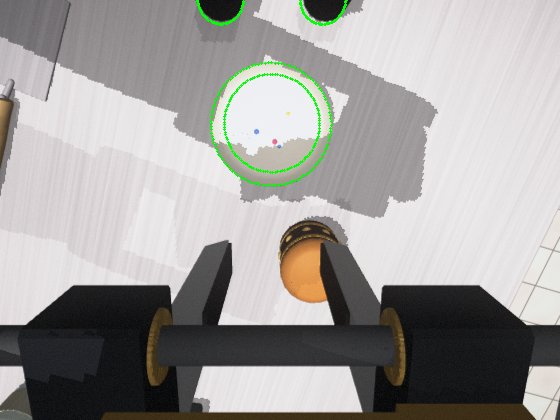

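Rollers and cake both match the overlay. I'll check the finger footprint against the small cake before descending.

Run:
```python
from h import *
s=r.state();q=s['ee_rot'];R=Ro.from_quat([q[1],q[2],q[3],q[0]]).as_matrix()
fp=[]
for sg in(-1,1):
  for x in np.linspace(-.008,.008,9):
    for y in(.0223,.035): 
      for z in (.027,.06):
        P=s['ee_pos']+R@[x,sg*y,0];P[2]=z;fp.append(P)
wrist('w5',.7203,-.0436,rs=[(.03,0),(.03,.055)],extra=np.array(fp))
im=cv2.imread('pics/w5.png');cv2.imwrite('pics/w5c.png',cv2.resize(im[120:320,150:420],None,fx=2.8,fy=2.8))
```

```text
5.8667 [0.6716 0.0055 0.155 ] [1.000e-04 5.979e-01 8.016e-01 3.000e-04] [-1.  -0.1  0.5] 0.4758675354307608
```

View pics/w5c.png

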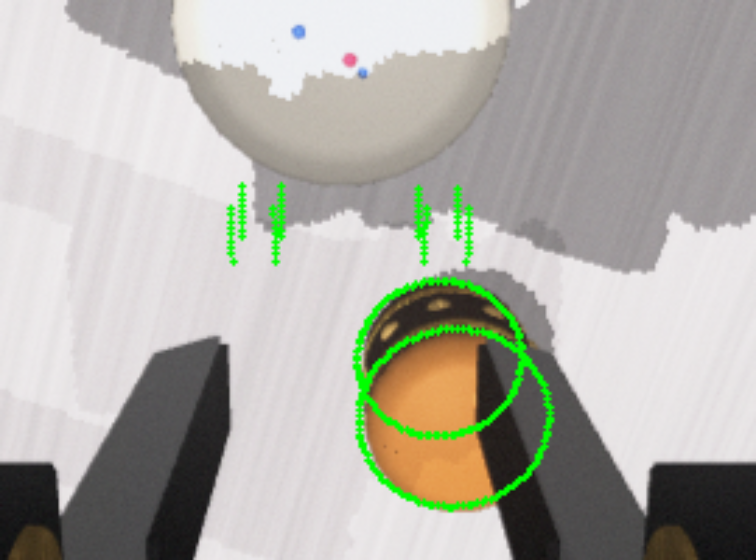

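The small cake's estimate matches too, and the fingers should drop between the two cakes with about 20 mm either side.

{"method": "send_rows", "body": {"steps": [[[-1,2,-30],[0,0,0],133],[[-1,2,-60],[0,0,0],133],[[-1,2,-90],[0,0,0],133],[[-1,2,-110],[0,0,0],133],[[-1,2,-118],[0,0,0],133],[[-1,2,-118],[0,0,0],133]]}}

```text
time: 6.42
ee_pos: [0.6679, 0.0072, 0.0341]
ee_rot: [-0.002, 0.598, 0.802, -0.001]
contact_force: [-0.4, -0.1, -0.2]
width: 0.481
```

{"method": "send_rows", "body": {"steps": [[[-1,4,0],[0,0,0],133],[[-2,8,0],[0,0,0],133],[[-3,12,0],[0,0,0],133],[[-5,16,0],[0,0,0],133],[[-6,20,0],[0,0,0],133],[[-7,25,0],[0,0,0],133],[[-9,30,0],[0,0,0],133],[[-10,35,0],[0,0,0],133],[[-12,40,0],[0,0,0],133],[[-13,45,0],[0,0,0],133]]}}

```text
time: 7.25
ee_pos: [0.6589, 0.0509, 0.0391]
ee_rot: [0.002, 0.597, 0.802, 0.0]
contact_force: [1.3, -5.4, 3.9]
width: 0.474
```

Run:
```python
from h import *
s=r.state();d=np.array([-.2852,.9585]);k=s['ee_pos'][:2]+.0473*d
ex=np.concatenate([rings(a,b,[(.02,0),(.02,.101)]) for a,b in ((.6635,.1803),(.5773,.1547))])
wrist('w6',*k,extra=ex);rem=np.array([.63384,.12249])-k;print(k,rem,rem@d)
```

```text
7.25 [0.6589 0.0509 0.0391] [2.500e-03 5.972e-01 8.021e-01 4.000e-04] [ 1.3 -5.4  3.9] 0.47438679613403967
[0.64544481 0.09625628] [-0.01160481  0.02623372] 0.028454712586954162
```

View pics/w6.png

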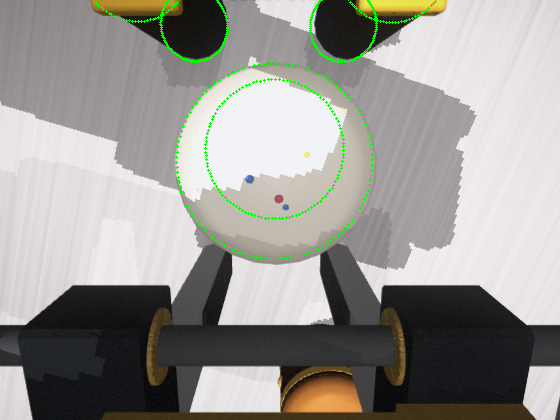

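28 mm remains. I'll go slowly and watch the force.

{"method": "send_rows", "body": {"steps": [[[-2,3,0],[0,0,0],133],[[-4,7,0],[0,0,0],133],[[-6,11,0],[0,0,0],133],[[-7,15,0],[0,0,0],133],[[-9,18,0],[0,0,0],133],[[-10,21,0],[0,0,0],133],[[-11,23,0],[0,0,0],133],[[-11.5,25,0],[0,0,0],133]]}}

```text
time: 7.97
ee_pos: [0.6477, 0.076, 0.0389]
ee_rot: [0.002, 0.597, 0.802, 0.001]
contact_force: [1.9, -4.6, 5.1]
width: 0.478
```

{"method": "send_rows", "body": {"steps": [[[0,1,0],[0,0,0],133],[[-0.5,2,0],[0,0,0],133],[[-1,3,0],[0,0,0],133]]}}

```text
time: 8.22
ee_pos: [0.6479, 0.0773, 0.0391]
ee_rot: [0.004, 0.597, 0.802, 0.0]
contact_force: [5.1, -10.0, 2.8]
width: 0.479
```

Force is rising to 11 N, so the cake is touching. I'll press another 1–2 mm and look.

{"method": "send_rows", "body": {"steps": [[[-0.3,1,0],[0,0,0],133],[[-0.6,2,0],[0,0,0],133],[[-0.6,2,0],[0,0,0],133]]}}

```text
time: 8.47
ee_pos: [0.6483, 0.0776, 0.0393]
ee_rot: [0.006, 0.597, 0.802, -0.0]
contact_force: [5.7, -11.8, 2.8]
width: 0.482
```

Run:
```python
from h import *
s=r.state();d=np.array([-.2852,.9585]);k=s['ee_pos'][:2]+.0473*d
ex=np.concatenate([rings(a,b,[(.02,0),(.02,.101)]) for a,b in ((.6635,.1803),(.5773,.1547))])
wrist('w7',*k,extra=ex);rem=np.array([.63384,.12249])-k;print(k,rem,rem@d)
```

```text
8.4667 [0.6483 0.0776 0.0393] [ 5.700e-03  5.969e-01  8.023e-01 -2.000e-04] [  5.7 -11.8   2.8] 0.48221840487772144
[0.63479824 0.12291748] [-0.00095824 -0.00042748] -0.00013645259600896838
```

View pics/w7.png

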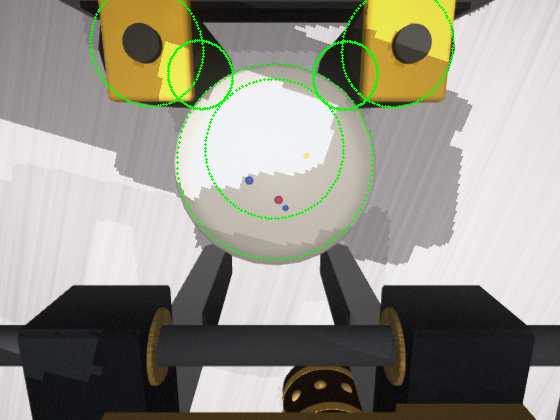

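The cake sits symmetric between the rollers, within 1 mm of the computed seat. There is a slight sideways force, so I'll relieve it and press once more to be sure both rollers are touched.

{"method": "send_rows", "body": {"steps": [[[0.8,0.3,0],[0,0,0],133],[[0.8,1.3,0],[0,0,0],133],[[0.5,2.5,0],[0,0,0],133],[[0.5,2.5,0],[0,0,0],133]]}}

```text
time: 8.85
ee_pos: [0.6489, 0.0782, 0.0395]
ee_rot: [0.007, 0.597, 0.802, -0.001]
contact_force: [6.4, -14.4, 2.9]
width: 0.477
```

{"method": "send_rows", "body": {"steps": [[[1,-4,0],[0,0,0],133],[[2,-8,0],[0,0,0],133],[[4,-14,0],[0,0,0],133],[[8,-26,0],[0,0,0],133],[[12,-40,0],[0,0,0],133],[[15,-50,0],[0,0,0],133],[[15,-50,30],[0,0,0],133],[[15,-50,70],[0,0,0],133],[[15,-50,110],[0,0,0],133],[[15,-50,140],[0,0,0],133]]}}

```text
time: 9.68
ee_pos: [0.6606, 0.0334, 0.1803]
ee_rot: [0.001, 0.597, 0.802, 0.001]
contact_force: [1.4, 0.4, 1.3]
width: 0.477
```

Run:
```python
from h import *
ex=np.concatenate([rings(a,b,[(.02,0),(.02,.101)]) for a,b in ((.6635,.1803),(.5773,.1547))])
wrist('w8',.63384,.12249,extra=ex)
im=cv2.imread('pics/w8.png');rw=cv2.imread('pics/w8raw.png');b=r.read_camera('scene');cv2.imwrite('pics/s8.png',cv2.resize(b[190:340,230:430],None,fx=4,fy=4,interpolation=cv2.INTER_CUBIC))
cv2.imwrite('pics/w8c.png',np.hstack([cv2.resize(x[0:200,150:400],None,fx=1.6,fy=1.6,interpolation=cv2.INTER_CUBIC)for x in(rw,im)]))
```

```text
9.6833 [0.6606 0.0334 0.1803] [0.001  0.5975 0.8019 0.0009] [1.4 0.4 1.3] 0.4767534497402957
```

View pics/w8c.png

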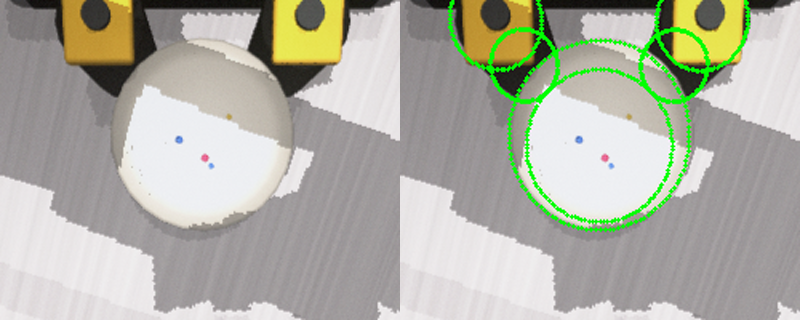

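View pics/s8.png

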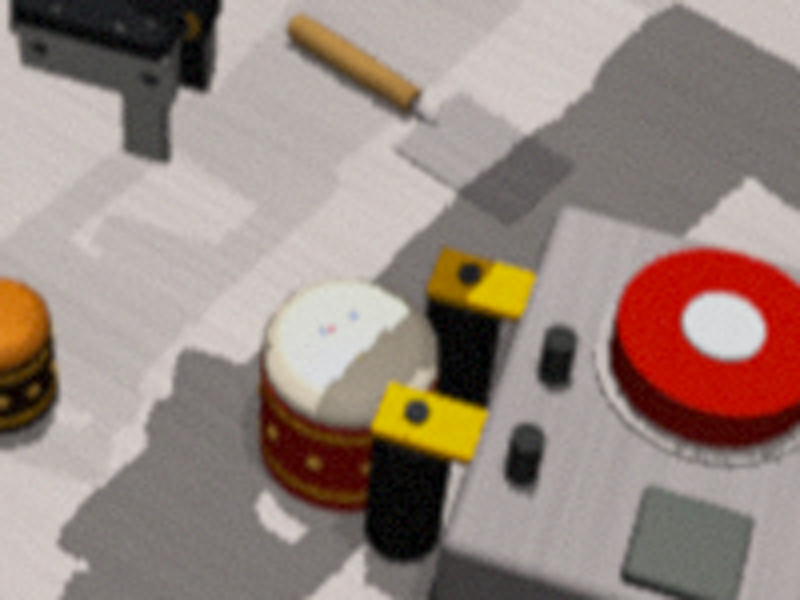

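The cake is seated symmetrically: its centre is midway between the bracket screws, and the dark rollers touch the rim on both sides. On to the lever, with fingers closed and heading along the pod's +x.

{"method": "send_rows", "body": {"steps": [[[0,-20,0],[0,0,-0.12],255],[[-10,-50,0],[0,0,-0.24],255],[[-25,-85,0],[0,0,-0.36],255],[[-40,-120,0],[0,0,-0.48],255],[[-55,-155,0],[0,0,-0.6],255],[[-70,-190,0],[0,0,-0.72],255],[[-85,-225,0],[0,0,-0.84],255],[[-100,-260,0],[0,0,-0.96],255],[[-112,-300,0],[0,0,-1.08],255],[[-127,-335,0],[0,0,-1.2],255]]}}

```text
time: 10.62
ee_pos: [0.531, -0.3028, 0.1758]
ee_rot: [-0.001, 0.947, 0.322, -0.0]
contact_force: [0.4, -0.5, -0.9]
width: 0.009
```

{"method": "send_rows", "body": {"steps": [[[0,-9,0],[0,0,-0.12],255],[[0,-9,0],[0,0,-0.24],255],[[0,-9,0],[0,0,-0.36],255],[[0,-9,0],[0,0,-0.48],255],[[0,-9,0],[0,0,-0.51],255],[[0,-9,0],[0,0,-0.51],255],[[0,-9,0],[0,0,-0.51],255]]}}

```text
time: 11.2
ee_pos: [0.5318, -0.3097, 0.1759]
ee_rot: [-0.001, 0.997, 0.076, -0.001]
contact_force: [-0.0, -0.8, -1.1]
width: 0.009
```

Run:
```python
from h import *
s=r.state();q=s['ee_rot'];print(2*np.arctan2(q[2],q[1]))
c,sn=np.cos(.1505),np.sin(.1505)
pts=np.array([[.6138+c*x-sn*y,-.2988+sn*x+c*y,.05] for x,y in [(a,b) for a in np.linspace(-.055,.055,30) for b in(-.0375,.0375)]])
ball=np.array([.5782,-.3042,.12]);a=np.linspace(0,6.28,60)
b=np.c_[ball[0]+.013*np.cos(a),ball[1]+.013*np.sin(a),np.full(60,.12)]
wrist('w9',.4853,-.3073,rs=[(.031,.065)],extra=np.r_[pts,b])
b=r.read_camera('scene');cv2.imwrite('pics/s9.png',cv2.resize(b[100:260,120:320],None,fx=3.5,fy=3.5,interpolation=cv2.INTER_CUBIC))
```

```text
0.15229292174997122
11.2 [ 0.5318 -0.3097  0.1759] [-8.000e-04  9.971e-01  7.610e-02 -7.000e-04] [-0.  -0.8 -1.1] 0.008596623837976962
```

View pics/w9.png

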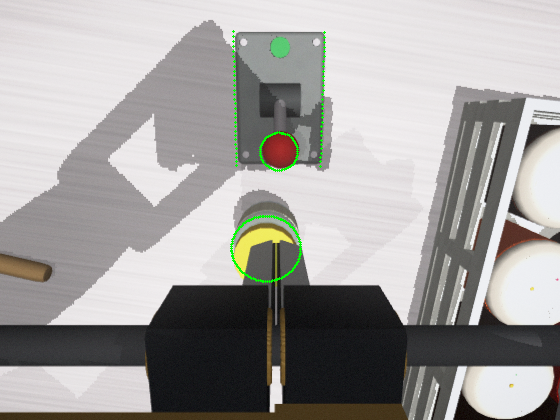

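View pics/s9.png

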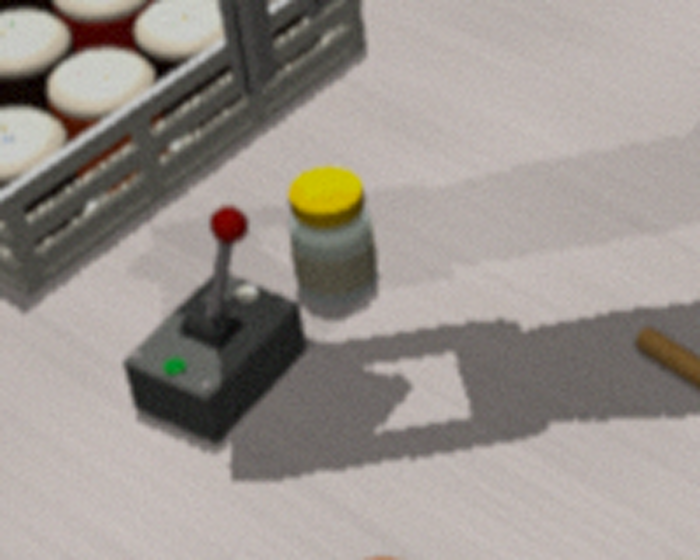

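The ball and jar overlay matches, and the finger lines up with the ball's column. I'll descend behind the ball and push.

{"method": "send_rows", "body": {"steps": [[[1,0,-30],[0,0,0],255],[[1,0,-50],[0,0,0],255],[[1,0,-57],[0,0,0],255],[[5,0.5,-57],[0,0,0],255],[[10,1.5,-57],[0,0,0],255],[[15,2,-57],[0,0,0],255],[[20,3,-57],[0,0,0],255],[[25,3.5,-57],[0,0,0],255],[[30,4.5,-57],[0,0,0],255],[[35,5,-57],[0,0,0],255]]}}

```text
time: 12.13
ee_pos: [0.5685, -0.3046, 0.1207]
ee_rot: [0.0, 0.997, 0.076, 0.0]
contact_force: [-0.2, 0.2, -0.5]
width: 0.005
```

{"method": "send_rows", "body": {"steps": [[[5,0.7,0],[0,0,0],255],[[10,1.5,0],[0,0,0],255],[[15,2.2,0],[0,0,0],255],[[20,3,0],[0,0,0],255],[[25,3.7,0],[0,0,0],255],[[30,4.5,0],[0,0,0],255],[[35,5.2,0],[0,0,0],255],[[40,6,0],[0,0,0],255]]}}

```text
time: 12.8
ee_pos: [0.608, -0.2985, 0.12]
ee_rot: [-0.0, 0.997, 0.076, -0.0]
contact_force: [0.4, -0.3, 0.0]
width: 0.006
```

Run:
```python
from h import *
wrist('w10',.4853,-.3073,rs=[(.031,.065)])
b=r.read_camera('scene');b=cv2.resize(b[100:260,120:320],None,fx=2,fy=2,interpolation=cv2.INTER_CUBIC)
w=cv2.imread('pics/w10raw.png')[:320,80:480];cv2.imwrite('pics/s10.png',np.hstack([b,w]))
```

```text
12.8 [ 0.608  -0.2985  0.12  ] [-0.      0.9971  0.0758 -0.    ] [ 0.4 -0.3  0. ] 0.005641220077648938
```

View pics/s10.png

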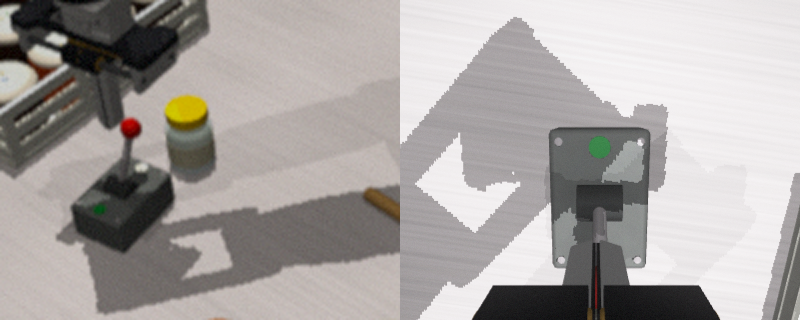

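Run:
```python
from h import *
print(proj('scene',[[.608,-.2985,.112],[.608,-.2985,.15],[.5782,-.3042,.12]]))
s=r.state();print(s['time'],s['ee_pos'],s['joint_pos'].round(3))
for n in('scene','wrist','top'):cv2.imwrite(f'pics/n_{n}.png',r.read_camera(n))
b=cv2.imread('pics/n_scene.png');cv2.imwrite('pics/n_s.png',cv2.resize(b[120:220,130:240],None,fx=6,fy=6,interpolation=cv2.INTER_CUBIC))
b=cv2.imread('pics/n_top.png');cv2.imwrite('pics/n_t.png',cv2.resize(b[150:270,340:460],None,fx=5,fy=5,interpolation=cv2.INTER_CUBIC))
```

```text
[[178.46561383 174.47979987]
 [175.96134759 162.1469417 ]
 [185.34862814 164.47362164]]
12.9 [ 0.60830344 -0.29846193  0.11999835] [-0.584  0.465  1.322  0.     1.354  0.835]
```

View pics/n_s.png

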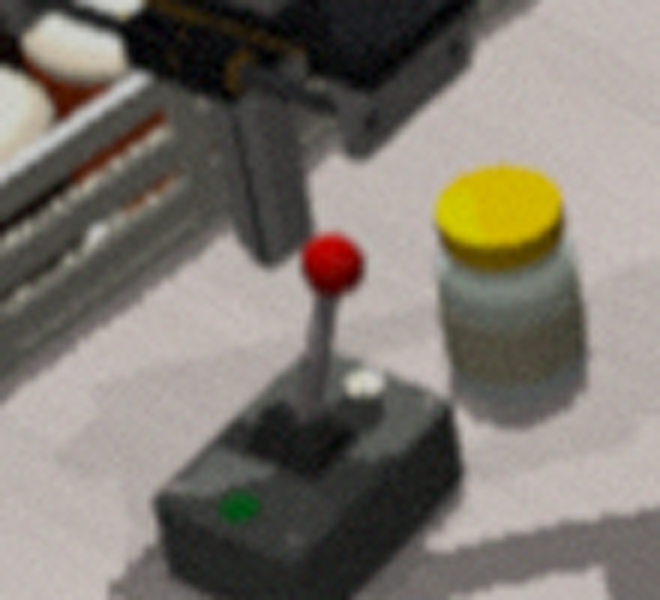

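View pics/n_t.png

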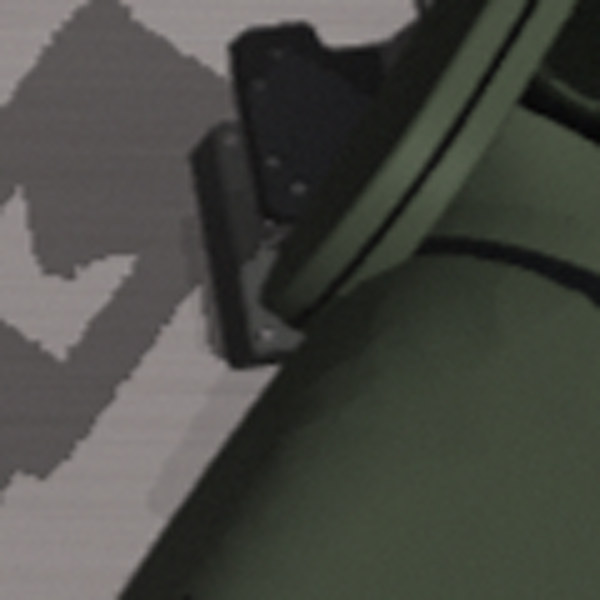

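View pics/n_wrist.png

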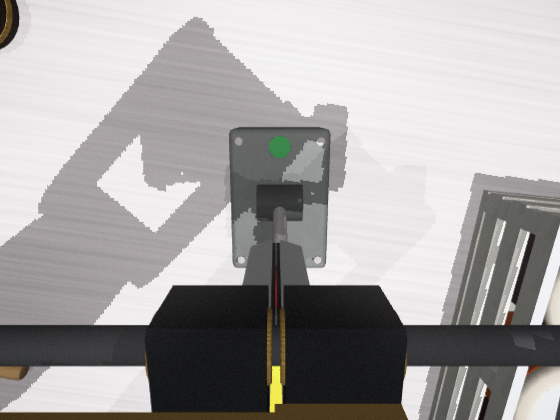

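Run:
```python
from h import *
R=Ro.from_quat([.9244,.3814,-.0008,-.0007]).as_matrix();e=np.array([.5748,-.0092,.0344])
for z in(.008,-.02,-.03,-.04):
  print('s3',z,proj('scene',[e+R@[x,y,z] for x in(-.008,.008) for y in(-.03,.03)]).round(1).tolist())
m=r.camera_model('wrist');H=np.array(m['hand_eye']);K=np.array(m['camera_matrix'])
for z in(.008,-.02,-.03,-.04):
  for x in(-.008,.008):
    P=(np.array([x,.022,z])-H[:3,3])@H[:3,:3];p=K@P;print('wrist',z,x,(p[:2]/p[2]).round(1))
e=np.array([.6083,-.2985,.12]);R=Ro.from_quat([.9971,.0758,0,0]).as_matrix()
for z in(.008,-.02,-.03):print('now',z,proj('scene',[e+R@[x,y,z] for x in(-.008,.008) for y in(-.012,.012)]).round(1).tolist())
```

```text
s3 0.008 [[296.0, 242.7], [270.1, 245.2], [297.0, 248.0], [270.8, 250.5]]
s3 -0.02 [[296.2, 234.6], [269.8, 237.1], [297.2, 239.9], [270.5, 242.5]]
s3 -0.03 [[296.3, 231.7], [269.7, 234.2], [297.3, 237.0], [270.5, 239.5]]
s3 -0.04 [[296.4, 228.7], [269.6, 231.2], [297.4, 234.0], [270.4, 236.5]]
wrist 0.008 -0.008 [312.1 249.3]
wrist 0.008 0.008 [312.8 224. ]
wrist -0.02 -0.008 [317.  267.3]
wrist -0.02 0.008 [317.9 238.9]
wrist -0.03 -0.008 [319.1 275. ]
wrist -0.03 0.008 [320.  245.3]
wrist -0.04 -0.008 [321.4 283.5]
wrist -0.04 0.008 [322.4 252.4]
now 0.008 [[184.5, 174.2], [176.4, 171.0], [180.4, 178.2], [172.2, 174.9]]
now -0.02 [[182.8, 165.2], [174.5, 162.0], [178.6, 169.1], [170.3, 165.8]]
now -0.03 [[182.1, 161.9], [173.9, 158.7], [177.9, 165.8], [169.6, 162.5]]
```

Run:
```python
import cv2,numpy as np
b=cv2.imread('pics/s3.png');a=cv2.resize(b[140:260,140:380],None,fx=2.5,fy=2.5)
w=cv2.imread('pics/w4raw.png')[200:340,150:400];cv2.imwrite('pics/z.png',a);cv2.imwrite('pics/z2.png',cv2.resize(w,None,fx=3,fy=3))
```

```text
(no output)
```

View pics/z.png

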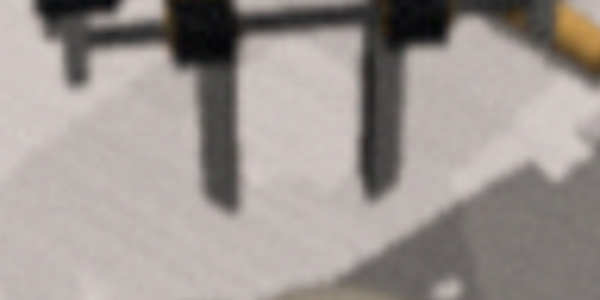

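View pics/z2.png

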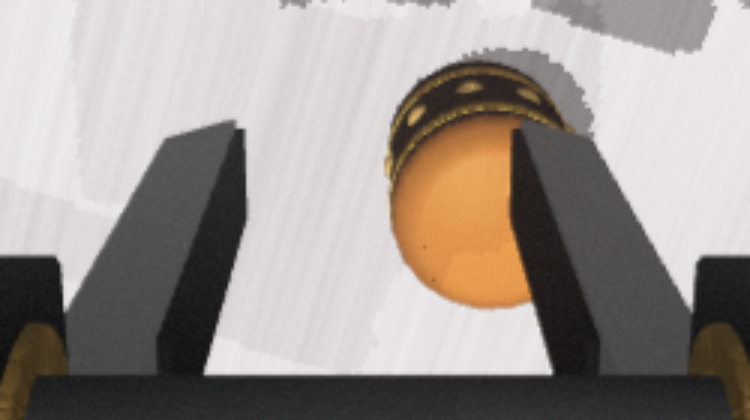

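The ball hasn't moved. Both cameras put the real fingertips about 38 mm higher than the stated 8 mm ahead of the TCP, that is about 30 mm behind it. The fingers passed over the ball at zero force. I'll back off, go 40 mm lower and push again.

{"method": "send_rows", "body": {"steps": [[[-25,-4,4],[0,0,0],255],[[-50,-7,4],[0,0,0],255],[[-76,-11,4],[0,0,0],255],[[-76,-11,0],[0,0,0],255],[[-76,-11,-20],[0,0,0],255],[[-76,-11,-35],[0,0,0],255],[[-76,-11,-40],[0,0,0],255],[[-76,-11,-40],[0,0,0],255]]}}

```text
time: 13.72
ee_pos: [0.5304, -0.3086, 0.0781]
ee_rot: [-0.001, 0.997, 0.076, -0.001]
contact_force: [-0.0, 1.1, 0.9]
width: 0.0
```

Run:
```python
from h import *
wrist('w11',.4853,-.3073,rs=[(.031,.065)])
b=r.read_camera('scene');b=cv2.resize(b[120:220,140:240],None,fx=4,fy=4,interpolation=cv2.INTER_CUBIC)
w=cv2.imread('pics/w11raw.png')[:400,80:480];cv2.imwrite('pics/s11.png',np.hstack([b,w]))
```

```text
13.7167 [ 0.5304 -0.3086  0.0781] [-0.0013  0.9971  0.0758 -0.0014] [-0.   1.1  0.9] 0.0003628905251271018
```

View pics/s11.png

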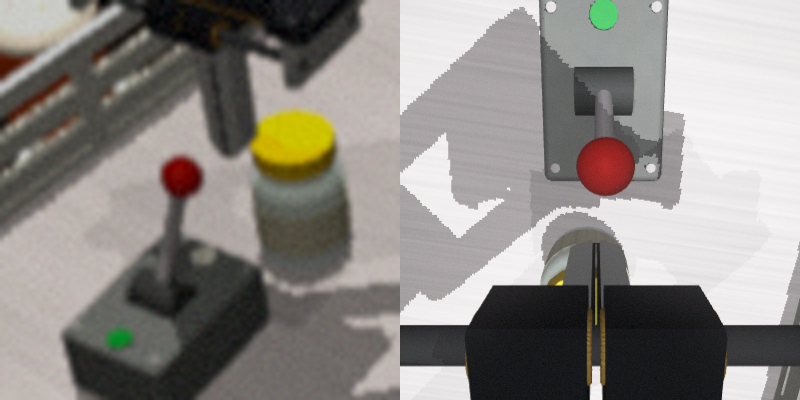

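The fingers now sit behind the ball at the right height, with the ball about 3–4 mm to the right (world −y). I'll push with a small correction.

{"method": "send_rows", "body": {"steps": [[[5,-3,0],[0,0,0],255],[[12,-2,0],[0,0,0],255],[[18,-1,0],[0,0,0],255],[[24,0,0],[0,0,0],255],[[29,1,0],[0,0,0],255],[[34,1.5,0],[0,0,0],255],[[39,2.5,0],[0,0,0],255]]}}

```text
time: 14.4
ee_pos: [0.5672, -0.3086, 0.082]
ee_rot: [0.001, 0.997, 0.076, -0.004]
contact_force: [-10.8, -0.7, 9.3]
width: 0.005
```

{"method": "send_rows", "body": {"steps": [[[5,0.7,0],[0,0,0],255],[[10,1.5,0],[0,0,0],255],[[15,2.2,0],[0,0,0],255],[[20,3,0],[0,0,0],255],[[25,3.7,0],[0,0,0],255],[[30,4.5,0],[0,0,0],255],[[36,5.4,0],[0,0,0],255]]}}

```text
time: 14.98
ee_pos: [0.6074, -0.3013, 0.0796]
ee_rot: [-0.0, 0.997, 0.076, 0.0]
contact_force: [-0.5, -0.0, -0.4]
width: 0.006
```

Run:
```python
from h import *
wrist('w12',.4853,-.3073,rs=[(.031,.065)])
b=r.read_camera('scene');b=cv2.resize(b[120:220,140:240],None,fx=4,fy=4,interpolation=cv2.INTER_CUBIC)
w=cv2.imread('pics/w12raw.png')[:400,80:480];cv2.imwrite('pics/s12.png',np.hstack([b,w]))
```

```text
14.9833 [ 0.6074 -0.3013  0.0796] [-2.000e-04  9.971e-01  7.600e-02  2.000e-04] [-0.5 -0.  -0.4] 0.005975021855120587
```

View pics/s12.png

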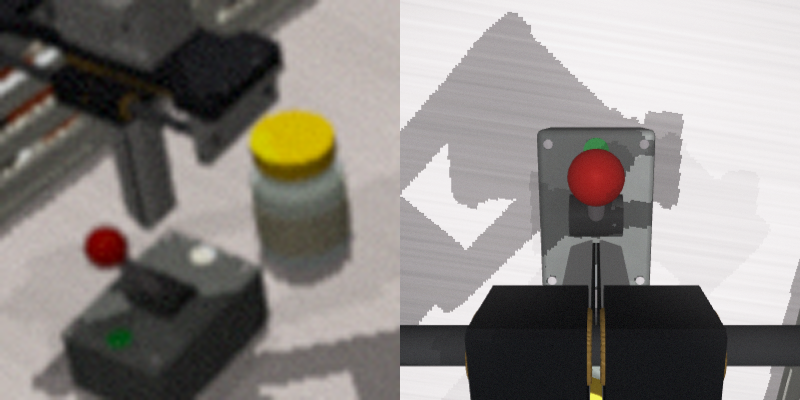

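The lever has snapped over: the red ball now leans over the green dot and the force is back to zero. I'll retract upward and check everything.

{"method": "send_rows", "body": {"steps": [[[-15,-2,0],[0,0,0],255],[[-20,-3,25],[0,0,0],255],[[-25,-4,60],[0,0,0],255],[[-40,-5,95],[0,0,0],255],[[-80,-30,120],[0,0,0],255],[[-120,-60,130],[0,0,0],255],[[-155,-85,130],[0,0,0],255],[[-190,-110,130],[0,0,0],255],[[-225,-130,130],[0,0,0],255],[[-225,-130,130],[0,0,0],255]]}}

```text
time: 15.92
ee_pos: [0.378, -0.434, 0.2104]
ee_rot: [0.001, 0.997, 0.074, -0.001]
contact_force: [-0.6, 0.8, 0.4]
width: 0.005
```

Run:
```python
from h import *
s=r.state();print(s['time'],s['ee_pos'].round(3),s['contact_force'].round(1))
a=r.read_camera('scene');t=r.read_camera('top');cv2.imwrite('pics/fs.png',a);cv2.imwrite('pics/ft.png',t)
for n,im,k in(('scene',a,a),('top',t,t)):
    pass
# overlays
for im,n in((a,'scene'),(t,'top')):
    for x,y,rs in((.63384,.12249,[(.045,0),(.045,.074)]),(.7203,-.0436,[(.03,0),(.03,.055)]),(.4853,-.3073,[(.031,0),(.031,.065)])):
        for u,v in proj(n,rings(x,y,rs)):
            im[int(round(v)),int(round(u))]=(0,255,0)
cv2.imwrite('pics/f.png',np.hstack([cv2.resize(a[130:350,140:460],(400,275)),cv2.resize(t[110:310,120:440],(400,275))]))
cv2.imwrite('pics/f2.png',cv2.resize(cv2.imread('pics/ft.png')[110:310,160:440],None,fx=2.8,fy=2.8,interpolation=cv2.INTER_CUBIC))
```

```text
15.9167 [ 0.378 -0.434  0.21 ] [-0.6  0.8  0.4]
```

View pics/f.png

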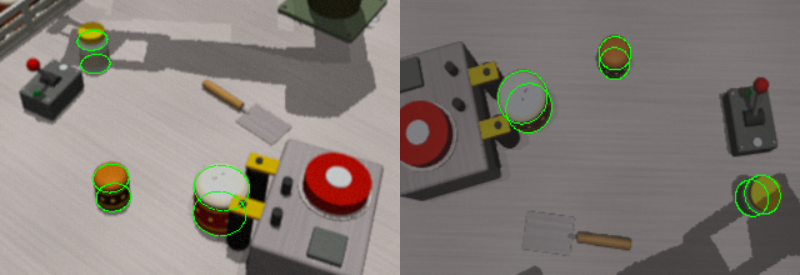

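View pics/f2.png

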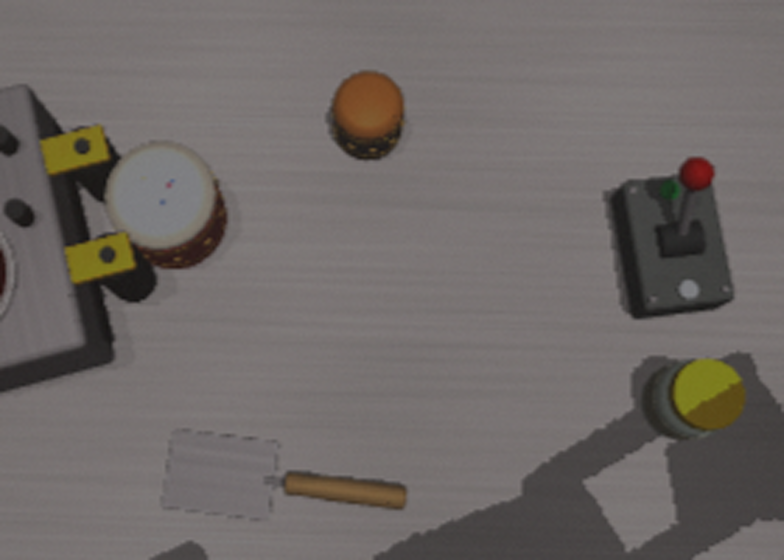

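Run:
```python
from rig import r
print(r.sign_off(), r.state()['time'])
```

```text
the job is handed in; nothing more can be done
the job is handed in; nothing more can be done
```

The cake is seated against both rollers, the start lever is flipped to the green dot, and the job was handed in at about 16 s.

**Cake:** I pushed it in two legs with the fingertips part-open as a cradle, first onto the machine's approach line, then along it into the rollers. At the end I pressed with about 16 N. Only about 2 N of that was sideways, so both rollers were carrying load. The last pictures show the cake within about 1–2 mm of the computed seat, midway between the rollers and upright.

**Lever:** My first pass missed and went over the ball without touching it. Both cameras showed the real fingertips about 38 mm higher than the stated tool geometry. I backed off, went 40 mm lower and pushed again, and the lever snapped over. The ball still leaned over the green dot after I withdrew the arm.

**Push height:** Because of that same offset, the fingertips touched the cake near the top of its straight side (about 65 mm up), higher than I planned. No tipping showed in the pictures.

**Other objects:** The small cake and jar overlays still match their first measured positions. The spatula looks unmoved by eye, but I did not measure it again. The arm was clear of everything at hand-in, with the force reading near zero.

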